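# Uncouple the rocker platform

### The job

The drive of the bench rocker has to be looked at. First take the flat round dish off the rocker's platform and lay it flat on the floor of the steel instrument tray, right way up and kept level on the way. Then pull the platform's latch knob sideways, outwards against its spring, and with the latch open lift the platform's front end off the drive ball until its socket is about 6 cm (4 to 9 cm) higher than when seated; finish while still holding it raised there, steady, and leave the second dish and the other things where they are.

Things in the scene. Friction and masses are not known exactly. Their poses are not given: they have to be found in the camera images.
- rocker: bench rocker, fixed: a white enclosure 268 x 170 x 42 mm (x -143 to +125 mm, y -85 to +85 mm) under a black rubber-topped platform; nothing on it stands higher than 119 mm. Origin: on the desk, half-way between ball and hinge. Axes: x from the ball (front end, nearer the robot) to the platform's hinge, y the way the latch opens, z up. Hinge axis along y at x = +105, z = 78 mm
- platform_top (a point): middle of the platform's flat mat (166 x 140 mm), on its top surface: x = +19 mm, y = 0, z = 92 mm in the rocker's frame while the platform is down; it moves with the platform, which is 176 x 150 mm
- ball (a point): centre of the 20 mm steel drive ball on its upright rod at the rocker's front end: x = -105 mm, y = 0, z = 78 mm in the rocker's frame; fixed
- coupler (a point): centre of the domed steel socket (31 mm across, top 14.5 mm above this point) at the end of the platform's tongue, 210 mm from the hinge axis; coincides with the ball's centre when the platform is down. It rises as the platform is lifted
- knob (a point): grip point of the latch knob, a black upright cylinder 18 mm thick and 35 mm tall; on its axis, half-way up. Latch shut, platform down: x = -105, y = +57, z = 102 mm in the rocker's frame. It slides with the latch and swings up with the platform. Free space: 16 mm from its underside down to the latch's steel tail, 32 mm to the socket's side, 27 mm to the platform's edge
- latch (a joint): travel of the keyhole slide latch along the rocker's +y, in m: 0 shut, 0.018 fully out (stop). Its jaws hold under the ball up to about 0.0115; from 0.0125 the ball passes freely. A spring draws it back, 4 N when shut, rising to 9.3 N fully out; it does not stay open, but once the socket is 25 mm up it may slide back
- platform (a joint): angle of the platform about its hinge, in rad: 0 seated on the ball, positive as the front end goes up (up to 0.8). Platform and latch together weigh 0.4 to 0.6 kg, so lifting at the knob takes 2 to 4 N; the platform falls back if let go
- dish_center (a point): centre (half-way up) of the closed flat dish, clear plastic with a white pad inside, 53 mm in diameter and 9 mm thick, 20 to 35 g, lying on the platform's mat at the start; its z axis points up
- instrument_tray: shallow open stainless steel tray on the desk, fixed, 200 x 160 x 14 mm (x, y, z), walls and floor 2 mm thick; origin at the middle of its underside, z up. The half towards -x of its own frame is empty, and the middle of that half is at x = -45 mm
- dish_b_center (a point): centre of a second dish just like the first, lying in the half of the instrument tray towards its +x; leave it there
- timer: white lab timer standing on the desk, 41 x 66 x 67 mm, origin under its middle; leave it
- marker: black marker pen lying on the desk, 132 x 13 x 14 mm, origin under its middle; leave it
- sample_tube: capped sample tube lying on the desk, 84 mm long, 15 mm thick, origin under its middle; leave it
There are look-alikes about, which are no part of the job. What is shaped like the part that bears dish_center but pink or red is not meant.

How it is judged:
On the way, in this order (a step that is already met when the one before it is completed fails the run):
1. the dish lies flat in the instrument tray, with the platform still down (x of dish_center in the frame of instrument_tray between -0.075 and 0.075 m and y of dish_center in the frame of instrument_tray between -0.055 and 0.055 m and z of dish_center in the frame of instrument_tray below 0.009 m and angle between dish_center's own z axis and vertical below 0.1 rad and value of joint platform below 0.03 rad), for 0.2 s.
2. the latch is pulled open while the platform is still down on the ball (value of joint latch above 0.011 m and value of joint platform below 0.05 rad), for 0.05 s.
3. the platform's socket is lifted at least 4 cm above its seated height (z of coupler in the frame of rocker above 0.118 m), for 0.2 s.
At the end, for the whole second after the job is handed in: The socket is held 40 to 90 mm above its seated height on the ball, still (under 0.05 rad/s) and by the fingers (over 1 N on the platform or its latch); the dish lies flat (within 0.1 rad) and right way up on the tray's floor (z of coupler in the frame of rocker between 0.118 and 0.168 m and velocity of joint platform between -0.05 and 0.05 rad/s and contact force between the fingers and rocker above 1 N and x of dish_center in the frame of instrument_tray between -0.075 and 0.075 m and y of dish_center in the frame of instrument_tray between -0.055 and 0.055 m and z of dish_center in the frame of instrument_tray below 0.009 m and angle between dish_center's own z axis and vertical below 0.1 rad); the arm keeps its last pose, push and grip.
It fails at once if the dish is tipped more than 0.5 rad (angle between dish_center's own z axis and vertical above 0.5 rad).
It fails at once if the second dish is pushed more than 30 mm or tipped out of place (distance of dish_b_center from where it was at the start of the episode above 0.03 m).
It fails at once if timer, marker or sample tube is moved more than 30 mm (distance of any of timer, marker, sample_tube from where it was at the start of the episode above 0.03 m).
It also fails if it takes over 51 s, if anything falls off the work surface, if the arm or the gripper's body presses on something with over 40 N, if the wrist force passes 120 N, or if a joint passes its speed limit or range.

### The arm

A 6-joint arm with a two-finger parallel gripper is mounted at the origin on a cart in front of the work surface, level with it; the furniture and walls round the work are solid. World frame = base frame: x ahead of the robot, y to its left, z up, the work surface at z = 0. Lengths are in m, angles in rad, forces in N, time in s.
With the tool pointing down it reaches from about 0.375 to 0.9 m from the base axis. Payload 3.1 kg.
Tool frame: the origin (TCP) lies on the centre line of the jaws, within the pads' length; the fingertips stand 25 mm ahead of it and the grasp point (between the pads) lies 6 mm ahead of it (manip.tips_ahead is the distance from the TCP to the fingertips, in m); z points along the fingers, y is the direction in which the jaws open and shut (so a half turn about z gives the same grasp; the last joint's range is limited). The gripper opens to 85 mm and grips with 20 to 120 N. Pads are 22 mm wide; open, the fingers measure 114 mm over their backs; the gripper's body (76 mm by 85 mm) begins 54 mm behind the grasp point. The pads swing forward as they close: fully open they stand 13 mm farther back than shut.
Start: joints at [-1.472, 0.527, 1.433, -0, 1.181, -0.178], TCP at [0.171, -0.601, 0.256] pointing down, gripper open.
Joint ranges: [-3.08, 3.08], [-0.75, 2.2], [0.22, 2.44], [-1.43, 4.57], [0, 2.65], [-2.85, 2.85]. Speed limits (rad/s): [2.79, 2.79, 3.14, 3.14, 3.14, 3.14].

### API

Orientations are given as a unit quaternion [x, y, z, w].
In Python, from station import manip gives the robot as it stands.
- The arm moves only by the tool play_rows, never from a script. Its argument "steps" is a list that holds one entry, the list of rows, each a list of 6 numbers: the shift along the tool's x, y, z in m, then the turn, a rotation vector about the tool's x, y, z in degrees. In form: [[[x, y, z, rx, ry, rz], ...]]. A call has 1 to 10 rows; each row shifts and turns the commanded pose from where the row before left it, along the tool's axes as they then stand; what a row does not reach is not made up. A row lasts 1/8 s, in which the tool goes at most 62.5 mm and 10.7 degrees, less where a joint would pass 70% of its speed; a pose out of reach is approached as far as the arm can. A call is refused whole if a number of a shift passes 0.0625 or a number of a turn 10.7, either way. A call with a gripper value outside its range is refused whole. "fingers" is the opening, from 0 (shut) to 1 (fully open), set as the call begins (left out, the last holds). The fingers move at their own pace and stop on an object; "squeeze" is the grip in N (left out, the last holds). Time passes only in rows, so rows that do not move let the fingers close. It gives the time, the measured TCP pose, the force and the opening at its end, in the units of the state.
- manip.sense(): the state, without advancing time (a new reading comes with each control period).
- manip.snapshot(name): name is "side" or "top"; returns a dict with "img" (480x640x3 uint8, red, green, blue), "K" (3x3 intrinsics, pixels), "k1" (the pictures are not rectified: a ray, as slopes to the right and down, at radius r is drawn at 1 + k1 r^2 times it, then the intrinsics apply), "world_from_camera" (4x4, takes a point from camera to world coordinates). Camera axes: x right, y down, z forward; pixel columns grow to the right and rows downward; lengths in m; the calibration is good to about 2 mm. A picture is of the moment at which its call begins. There is no depth.
- manip.sign_off(): hands the job in, once; it reports no verdict.
Trained networks look in a picture, given as the dict that the camera call returned (one of the last four; its "shot" number tells which), for a name from the list of things; names that differ only in an ending like _2 or _b are one class to them, and where a whole thing is asked for, a point or a joint stands for the part that bears it (a point fixed in the world has none). Each returns a list of dicts, best first, with "score" (0 to 1); they miss things now and then, are a little off and sometimes report something else, mostly with a low value. They report only what shows in the picture. A call takes as long as a camera call. They do not tell look-alikes from the thing itself.
- manip.regions_of(label, picture): "pixels" (480x640 bool, what is visible of it) and "rect" ([left, top, right, bottom] in pixels, round what is visible of it).
- manip.pinpoint(label, picture): "point" ([column, row] in pixels: a listed point, or the origin of a listed thing).
The state is a dict: "t": time; "q": joint angles; "qd": joint speeds; "tau": joint torques, N m; "tcp_pos": TCP position; "tool_rot": TCP orientation; "force": force on the tool from outside, world axes, zero at the start; "ft_torque": the same for the moment, N m; "finger_gap": opening from 0.0 (shut) to 1.0 (fully open).
Only numpy, scipy, OpenCV 4.12 (cv2) and the standard library are available. Lean on these libraries where they do the work, as an engineer would, in place of code of your own. Each camera call takes 0.05 s, during which the arm holds its last target.

## Working session

There is one attempt and no reset: what is moved stays moved. The work goes in short steps, Python scripts to look and compute and a tool call to move; the robot and the scene stay as the last step left them, time stands still between calls to the robot, and variables do not carry over. Pictures are saved under pics/ and viewed, and the job is handed in when it is done.

Besides the shell and the picture viewer there is one more tool, called after ">>>" as name(argument=value, ...) on one line, values as JSON. play_rows: Moves the arm, as the interface text tells. Its arguments: {"type":"object","properties":{"steps":{"type":"array"},"fingers":{"type":"number"},"squeeze":{"type":"number"}},"required":["steps"]}

```bash
ls; mkdir -p pics
cat > h.py <<'E'
import numpy as np, cv2
from station import manip
def snap(n,fn=None):
    s=manip.snapshot(n)
    if fn: cv2.imwrite('pics/'+fn,s['img'][:,:,::-1])
    return s
def ray(s,p):
    K=np.array(s['K']);T=np.array(s['world_from_camera']);k1=s['k1']
    d=np.array([(p[0]-K[0,2])/K[0,0],(p[1]-K[1,2])/K[1,1]])
    u=d.copy()
    for _ in range(30): u=d/(1+k1*(u@u))
    v=T[:3,:3]@np.array([u[0],u[1],1]); return T[:3,3],v/np.linalg.norm(v)
def atz(s,p,z):
    o,v=ray(s,p); return o+v*(z-o[2])/v[2]
def proj(s,P):
    K=np.array(s['K']);T=np.array(s['world_from_camera'])
    c=T[:3,:3].T@(np.array(P)-T[:3,3]);u=c[:2]/c[2];u=u*(1+s['k1']*(u@u))
    return np.array([K[0,0]*u[0]+K[0,2],K[1,1]*u[1]+K[1,2]])
def tri(sa,pa,sb,pb):
    o1,v1=ray(sa,pa);o2,v2=ray(sb,pb)
    A=np.stack([v1,-v2],1);t=np.linalg.lstsq(A,o2-o1,rcond=None)[0]
    a=o1+v1*t[0];b=o2+v2*t[1];return (a+b)/2,np.linalg.norm(a-b)
E
python3 - <<'E'
from h import *
st=manip.sense();print({k:np.round(v,3) for k,v in st.items()})
for n in ['top','side']:
    s=snap(n,n+'0.png')
    print(n,np.round(s['world_from_camera'],3).tolist(),np.round(s['K'],1).tolist(),s['k1'])
    for l in ['platform_top','ball','coupler','knob','dish_center','instrument_tray','rocker','timer','marker','sample_tube']:
        print(l,[(np.round(d['point'],1).tolist(),round(d['score'],2)) for d in manip.pinpoint(l,s)])
E
```

```text
pics
{'t': np.float64(0.0), 'q': array([-1.471,  0.528,  1.434, -0.   ,  1.181, -0.179]), 'qd': array([-0.   ,  0.   , -0.001,  0.   , -0.   ,  0.   ]), 'tau': array([-3.0000e-03, -4.4236e+01, -1.7802e+01, -0.0000e+00,  8.0000e-03,
       -0.0000e+00]), 'tcp_pos': array([ 0.171, -0.6  ,  0.255]), 'tool_rot': array([ 0.99 ,  0.138,  0.   , -0.001]), 'force': array([ 0.046, -0.613, -0.735]), 'ft_torque': array([ 0.013, -0.01 ,  0.005]), 'finger_gap': np.float64(0.998)}
top [[-0.03, -0.994, 0.106, 0.461], [-1.0, 0.029, -0.013, -0.006], [0.01, -0.106, -0.994, 1.342], [0.0, 0.0, 0.0, 1.0]] [[557.1, 0.0, 318.0], [0.0, 557.1, 245.8], [0.0, 0.0, 1.0]] 0.032905629575926486
platform_top [([227.9, 244.7], 0.88), ([153.0, 227.1], 0.61)]
ball [([220.7, 299.7], 0.64), ([194.3, 298.8], 0.22)]
coupler [([225.8, 297.0], 0.9)]
knob [([193.8, 298.6], 0.5)]
dish_center [([227.3, 246.9], 0.89), ([298.3, 222.4], 0.79), ([294.7, 286.6], 0.72), ([304.3, 258.5], 0.71), ([385.4, 241.3], 0.23)]
instrument_tray [([377.2, 257.0], 0.61)]
rocker [([233.6, 254.0], 0.65)]
timer [([153.4, 225.8], 0.87)]
marker [([154.7, 300.6], 0.83)]
sample_tube [([479.6, 308.7], 0.72)]
side [[0.902, -0.21, 0.379, -0.019], [-0.433, -0.46, 0.775, -1.204], [0.012, -0.863, -0.505, 0.878], [0.0, 0.0, 0.0, 1.0]] [[616.8, 0.0, 328.6], [0.0, 616.8, 239.6], [0.0, 0.0, 1.0]] -0.19521561074595445
platform_top [([314.9, 211.4], 0.93)]
ball []
coupler []
knob []
dish_center [([354.0, 257.5], 0.63), ([310.5, 205.3], 0.58), ([298.7, 275.9], 0.53), ([332.5, 270.0], 0.45)]
instrument_tray [([358.1, 308.3], 0.68)]
rocker [([310.2, 237.1], 0.89)]
timer [([302.1, 203.2], 0.5)]
marker []
sample_tube [([361.2, 380.8], 0.48), ([312.4, 210.8], 0.34)]
```

View pics/top0.png

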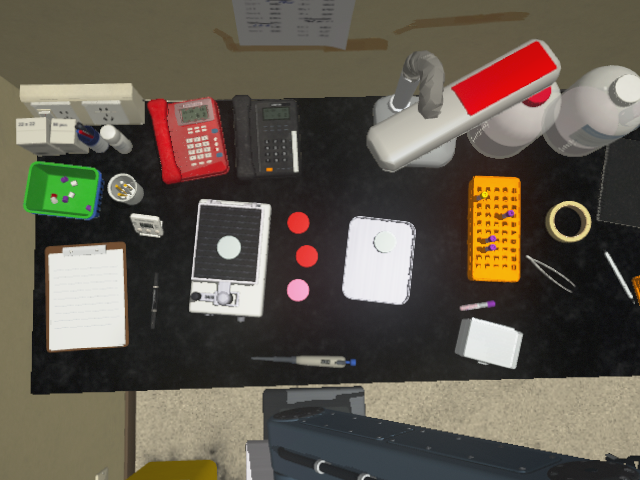

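View pics/side0.png

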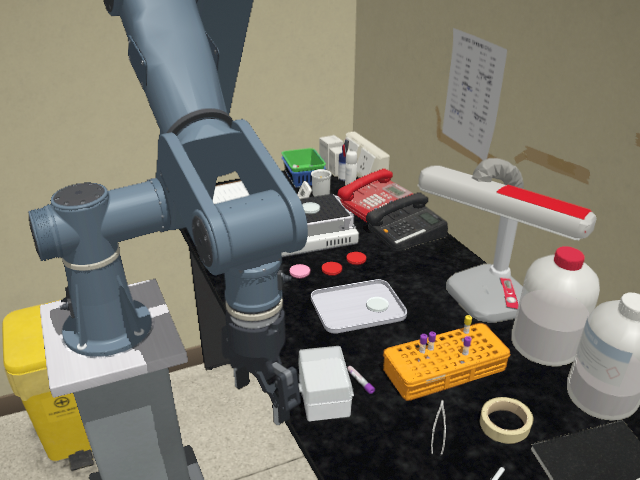

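Run:
```python
from h import *
s=snap('top','top1.png'); d=snap('side')
print('dish plat', atz(s,[228,246.5],.0965), tri(s,[227.3,246.9],d,[310.5,207])) 
pt=atz(s,[227.9,244.7],.092);print('pt',pt)
print('coupler',atz(s,[225.8,297],.078+.012));print('knob top',atz(s,[194,296],.1195))
for l,z in [('dish_center',.0965),('instrument_tray',.002),('platform_top',.092)]:
    for r in manip.regions_of(l,s)[:5]:
        m=r['pixels'].astype(np.uint8);c=max(cv2.findContours(m,0,2)[0],key=cv2.contourArea)
        M=np.argwhere(m).mean(0)[::-1]
        b=cv2.minAreaRect(c); W=np.array([atz(s,p,z) for p in cv2.boxPoints(b)])
        print(l,round(r['score'],2),r['rect'],M.round(1),atz(s,M,z).round(4),'corners',W[:,:2].round(3).tolist())
im=s['img'][:,:,::-1]
a=cv2.resize(im[190:330,170:280],None,fx=5,fy=4.2857*1.0,interpolation=2) if 0 else cv2.resize(im[190:330,170:280],None,fx=4,fy=4,interpolation=2)
cv2.imwrite('pics/crop1.png',a)
cv2.imwrite('pics/crop2.png',cv2.resize(im[200:320,330:430],None,fx=5,fy=5,interpolation=2))
cv2.imwrite('pics/crop3.png',cv2.resize(d['img'][180:270,250:380,::-1],None,fx=6,fy=6,interpolation=2))
```

```text
dish plat [0.59816927 0.17941266 0.0965    ] (array([0.59868019, 0.18087946, 0.0941632 ]), np.float64(0.0024039851627406916))
pt [0.60274428 0.18025431 0.092     ]
coupler [0.4857171  0.18665584 0.09      ]
knob top [0.48943574 0.25101131 0.1195    ]
dish_center 0.94 [296.4, 244.5, 319.4, 265.8] [307.1 255.5] [0.5728 0.0028 0.0965] corners [[0.574, 0.033], [0.603, 0.002], [0.571, -0.028], [0.541, 0.003]]
dish_center 0.89 [288.6, 276.2, 311.1, 301.7] [298.1 289.3] [0.4978 0.025  0.0965] corners [[0.521, 0.047], [0.52, 0.002], [0.473, 0.004], [0.475, 0.048]]
dish_center 0.7 [288.3, 209.3, 310.8, 231.7] [298.2 222. ] [0.6493 0.0207 0.0965] corners [[0.673, 0.043], [0.671, -0.004], [0.626, -0.003], [0.627, 0.044]]
dish_center 0.59 [218.9, 236.5, 238.9, 258.1] [227.8 246.9] [0.5973 0.1799 0.0965] corners [[0.625, 0.204], [0.623, 0.154], [0.572, 0.155], [0.573, 0.204]]
instrument_tray 0.66 [342.5, 215.4, 416.3, 303.1] [378.5 261. ] [ 0.5629 -0.1683  0.002 ] corners [[0.479, -0.07], [0.682, -0.105], [0.654, -0.273], [0.452, -0.236]]
platform_top 0.88 [193.9, 201.2, 265.2, 308.1] [226.4 247.4] [0.5967 0.1837 0.092 ] corners [[0.479, 0.27], [0.709, 0.249], [0.692, 0.096], [0.462, 0.119]]
```

View pics/crop1.png

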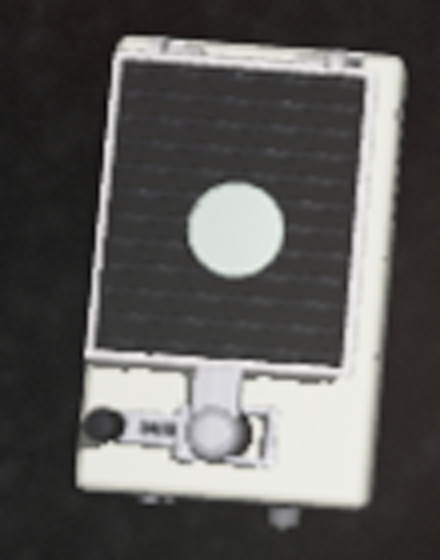

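View pics/crop2.png

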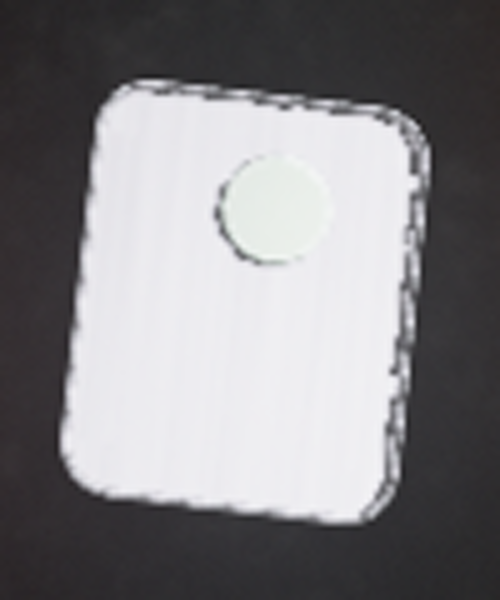

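View pics/crop3.png

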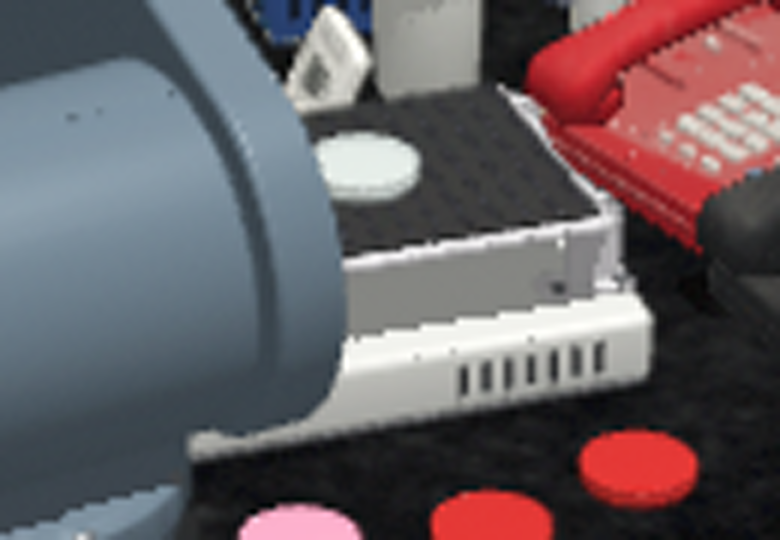

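Run:
```python
from h import *
s=snap('top')
C=[(121,58),(365,76),(344,368),(96,354)]
W=np.array([atz(s,(170+x/4,190+y/4),.092)[:2] for x,y in C]);print(W.round(4))
loc=np.array([[.102,.07],[.102,-.07],[-.064,-.07],[-.064,.07]])
a=loc-loc.mean(0);b=W-W.mean(0)
th=np.arctan2((a[:,0]*b[:,1]-a[:,1]*b[:,0]).sum(),(a*b).sum());R=np.array([[np.cos(th),-np.sin(th)],[np.sin(th),np.cos(th)]])
o=W.mean(0)-R@loc.mean(0)
print('th',np.degrees(th),'o',o,'sizes',np.linalg.norm(W-np.roll(W,1,0),axis=1))
T=lambda x,y,z:np.r_[o+R@[x,y],z]
for n,p in [('knobtop',(-.105,.057,.1195)),('coupTop',(-.105,0,.0925)),('encl FL',(-.143,.085,.042)),('FR',(-.143,-.085,.042)),('BR',(.125,-.085,.042))]:
    P=T(*p);print(n,P.round(4),'crop',((proj(s,P)-[170,190])*4).round(0))
# tray
C=[(110,85),(425,118),(395,520),(62,488)]
for im in [(100,82),(430,118),(400,522),(62,488)]:
    print('tray',atz(s,(330+im[0]/5,200+im[1]/5),.008).round(4))
print('dishb',atz(s,(330+277/5,200+210/5),.011).round(4),'dish',atz(s,(170+236/4,190+230/4),.1).round(4))
```

```text
[[0.6961 0.2414]
 [0.682  0.1038]
 [0.517  0.1187]
 [0.529  0.2566]]
th -5.2617208871313155 o [0.58712729 0.18186273] sizes [0.16783571 0.13836144 0.16568744 0.13844253]
knobtop [0.4878 0.2483 0.1195] crop [101. 427.]
coupTop [0.4826 0.1915 0.0925] crop [214. 434.]
encl FL [0.4525 0.2796 0.042 ] crop [ 75. 492.]
FR [0.4369 0.1103 0.042 ] crop [370. 510.]
BR [0.7038 0.0858 0.042 ] crop [403.  53.]
tray [ 0.6727 -0.1031  0.008 ]
tray [ 0.6505 -0.2621  0.008 ]
tray [ 0.4568 -0.2384  0.008 ]
tray [ 0.4776 -0.0779  0.008 ]
dishb [ 0.6076 -0.1858  0.011 ] dish [0.5955 0.1767 0.1   ]
```

The target is the white dish on the black mat at top-picture pixel (229,247). The things it could be confused with are red discs at (298,222) and (306,257), a pink disc at (298,290), and the second white dish in the tray at (385,241). The crop confirms a white disc on the mat, the knob at (196,296) and the socket at (224,298), and the reprojected model agrees. The tray is centred near (0.564,-0.170), its empty half towards the robot.

```bash
python3 -c "
from station import manip
print(manip.tips_ahead,[a for a in dir(manip) if a[0]!='_'])"
```

```text
0.025 ['PlanningError', 'pinpoint', 'regions_of', 'sense', 'sign_off', 'snapshot', 'tips_ahead']
```

>>> play_rows(steps=[[[0,0,0,0,0,10.55],[0,0,0,0,0,10.55],[0.0235,-0.054,0,0,0,0],[0.0235,-0.054,0,0,0,0],[0.0235,-0.054,0,0,0,0],[0.0235,-0.054,0,0,0,0],[0.0235,-0.054,0,0,0,0],[0.0235,-0.054,0,0,0,0],[0.0235,-0.054,0,0,0,0],[0.0235,-0.054,0,0,0,0]]], fingers=1.0)

```text
t: 2.65
tcp_pos: [0.3986, -0.1863, 0.2567]
tool_rot: [0.999, -0.045, 0.001, 0.0]
force: [0.7, -0.2, 0.0]
finger_gap: 0.999
```

>>> play_rows(steps=[[[0.0235,-0.054,0,0,0,0],[0.0235,-0.054,0,0,0,0],[0.0235,-0.054,0,0,0,0],[0.0235,-0.054,0,0,0,0],[0.0235,-0.054,0,0,0,0],[0.0235,-0.054,0,0,0,0],[0.022,-0.04,0.02,0,0,0],[0,0,0.03,0,0,0],[0,0,0,0,0,0]]])

```text
t: 3.78
tcp_pos: [0.591, 0.1605, 0.2038]
tool_rot: [0.999, -0.045, -0.003, 0.0]
force: [-0.8, -0.6, 0.2]
finger_gap: 1.001
```

```bash
cat > d.py <<'E'
from h import *
from scipy.spatial.transform import Rotation as Ro
import sys
def delta(t):
    st=manip.sense();R=Ro.from_quat(st['tool_rot']).as_matrix()
    print('tcp',st['tcp_pos'].round(4),'yaw',np.degrees(np.arctan2(R[1,0],R[0,0])).round(2),'z',R[:,2].round(3),'F',np.round(st['force'],1),'gap',round(float(st['finger_gap']),3),'t',round(float(st['t']),2))
    print('shift tool',(R.T@(np.array(t)-st['tcp_pos'])).round(4))
if len(sys.argv)>3: delta([float(a) for a in sys.argv[1:4]])
E
python3 d.py 0.5955 0.1767 0.119
python3 - <<'E'
from h import *
s=snap('top','top2.png');d=snap('side','side2.png')
cv2.imwrite('pics/crop4.png',cv2.resize(d['img'][140:280,240:400,::-1],None,fx=5,fy=5,interpolation=2)[:600])
for n,x in (('top',s),('side',d)):
  print(n,[(np.round(r['point'],1).tolist(),round(r['score'],2)) for r in manip.pinpoint('dish_center',x)],'exp',proj(x,[.5955,.1767,.0965]).round(1))
E
```

```text
tcp [0.591  0.1605 0.2038] yaw -5.12 z [-0.006 -0.001 -1.   ] F [-0.8 -0.6  0.2] gap 1.001 t 3.77
shift tool [ 0.0035 -0.0167  0.0848]
top [([299.9, 222.7], 0.95), ([295.4, 285.9], 0.94), ([305.6, 257.5], 0.85), ([377.7, 255.7], 0.71)] exp [229.2 247.6]
side [([309.0, 205.8], 0.76), ([330.7, 267.4], 0.63), ([300.1, 274.1], 0.55)] exp [309.6 207.1]
```

View pics/crop4.png

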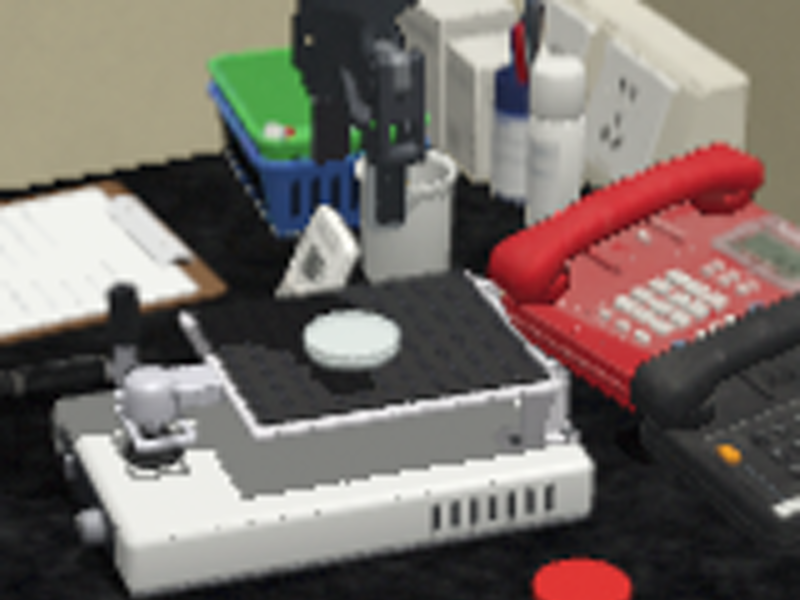

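>>> play_rows(steps=[[[0.0035,-0.0165,0.03,0,0,0],[0,0,0.03,0,0,0],[0,0,0.018,0,0,0],[0,0,0,0,0,0],[0,0,0,0,0,0]]], fingers=0.8)

```text
t: 4.6
tcp_pos: [0.5989, 0.1759, 0.1296]
tool_rot: [0.999, -0.045, 0.001, -0.0]
force: [0.0, 1.0, 0.3]
finger_gap: 0.8
```

```bash
python3 d.py 0.5955 0.1767 0.119
python3 - <<'E'
from h import *
s=snap('top','top3.png');d=snap('side','side3.png')
for n,x in (('crop5.png',d),):cv2.imwrite('pics/'+n,cv2.resize(x['img'][150:250,260:380,::-1],None,fx=6,fy=6,interpolation=2)[:600])
E
```

```text
tcp [0.5989 0.1759 0.1296] yaw -5.21 z [ 0.002  0.    -1.   ] F [0.  1.  0.3] gap 0.8 t 4.6
shift tool [-0.0034 -0.0004  0.0106]
```

View pics/crop5.png

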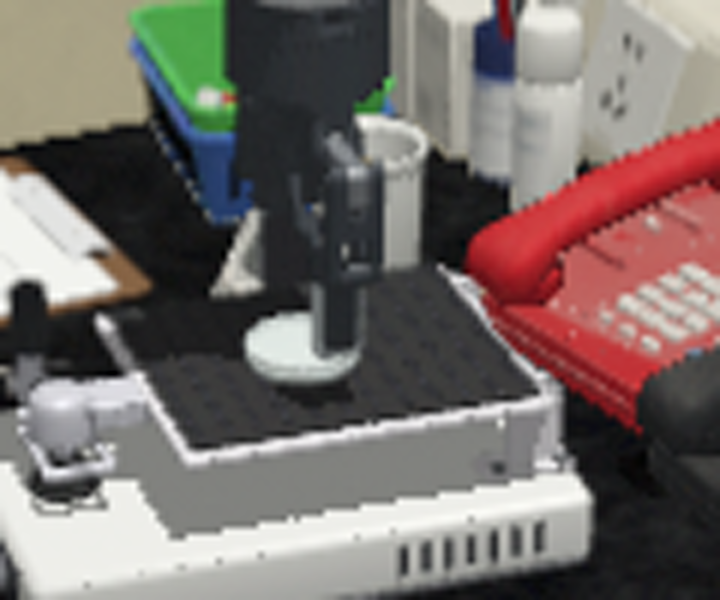

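Run:
```python
from h import *
d=snap('side')
for c in [(316,350),(335,354),(352,347)]:
    o,v=ray(d,(260+c[0]/6,150+c[1]/6))
    for y in(.141,.135,.128): print(c,y,(o+v*(y-o[1])/v[1]).round(4))
```

```text
(316, 350) 0.141 [0.5885 0.141  0.1111]
(316, 350) 0.135 [0.5858 0.135  0.1146]
(316, 350) 0.128 [0.5827 0.128  0.1185]
(335, 354) 0.141 [0.5979 0.141  0.1071]
(335, 354) 0.135 [0.5952 0.135  0.1105]
(335, 354) 0.128 [0.592  0.128  0.1145]
(352, 347) 0.141 [0.6064 0.141  0.1088]
(352, 347) 0.135 [0.6036 0.135  0.1123]
(352, 347) 0.128 [0.6003 0.128  0.1163]
```

>>> play_rows(steps=[[[-0.0034,0,0.0065,0,0,0],[0,0,0.0065,0,0,0],[0,0,0,0,0,0],[0,0,0,0,0,0]]])

```text
t: 5.25
tcp_pos: [0.5945, 0.1765, 0.1151]
tool_rot: [0.999, -0.045, -0.0, 0.0]
force: [-0.8, -0.3, -0.6]
finger_gap: 0.801
```

>>> play_rows(steps=[[[0,0,0,0,0,0],[0,0,0,0,0,0],[0,0,0,0,0,0],[0,0,0,0,0,0],[0,0,0,0,0,0]]], fingers=0.0, squeeze=30)

```text
t: 5.88
tcp_pos: [0.5948, 0.1765, 0.1158]
tool_rot: [0.999, -0.045, 0.0, -0.0]
force: [-1.6, -0.1, 6.0]
finger_gap: 0.599
```

```bash
python3 d.py 0.5955 0.1767 0.119
python3 - <<'E'
from h import *
s=snap('top','top4.png');d=snap('side','side4.png')
for n,x in (('crop6.png',d),):cv2.imwrite('pics/'+n,cv2.resize(x['img'][150:250,260:380,::-1],None,fx=6,fy=6,interpolation=2)[:600])
E
```

```text
tcp [0.5948 0.1765 0.1158] yaw -5.19 z [ 0.001  0.    -1.   ] F [-1.6 -0.1  6. ] gap 0.599 t 5.88
shift tool [ 0.0007 -0.0002 -0.0032]
```

View pics/crop6.png

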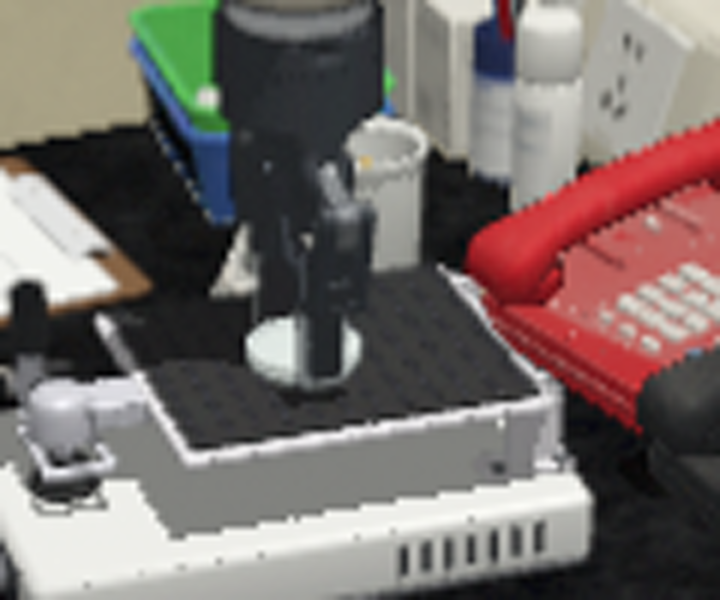

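>>> play_rows(steps=[[[0,0,-0.01,0,0,0],[0,0,-0.02,0,0,0],[0,0,-0.03,0,0,0],[0,0,-0.03,0,0,0],[0,0,0,0,0,0]]])

```text
t: 6.6
tcp_pos: [0.5961, 0.1766, 0.2078]
tool_rot: [0.999, -0.045, 0.003, -0.0]
force: [0.5, -0.3, -0.6]
finger_gap: 0.603
```

```bash
python3 d.py 0.5198 -0.1648 0.206
python3 - <<'E'
from h import *
d=snap('side','side5.png')
for n,x in (('crop7.png',d),):cv2.imwrite('pics/'+n,cv2.resize(x['img'][130:230,260:380,::-1],None,fx=6,fy=6,interpolation=2)[:600])
E
```

```text
tcp [0.5961 0.1766 0.2078] yaw -5.18 z [ 0.006  0.001 -1.   ] F [ 0.5 -0.3 -0.6] gap 0.603 t 6.6
shift tool [-0.0452  0.3469  0.0012]
```

View pics/crop7.png

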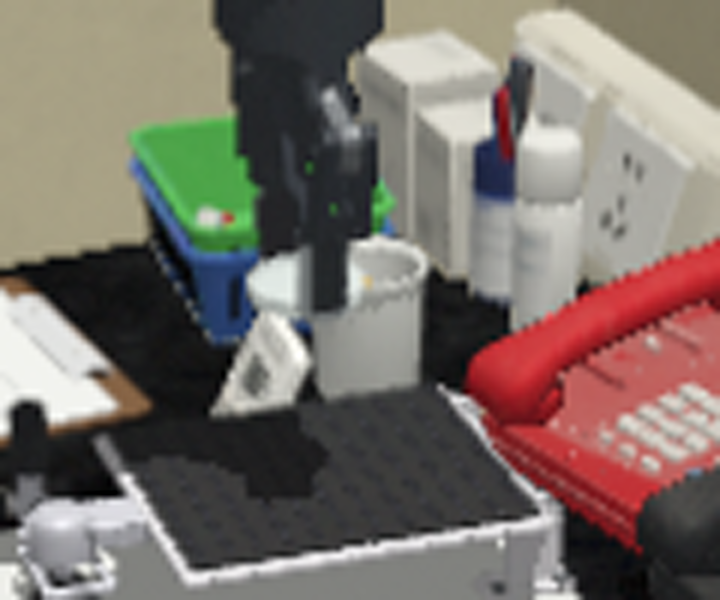

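The dish is gripped level, clear of the mat, around side pixel (311,177). Next I carry it across to the tray.

>>> play_rows(steps=[[[-0.002,0.02,0,0,0,0],[-0.006,0.035,0,0,0,0],[-0.006,0.045,0,0,0,0],[-0.006,0.045,0,0,0,0],[-0.006,0.045,0,0,0,0],[-0.006,0.045,0,0,0,0],[-0.006,0.045,0,0,0,0],[-0.005,0.04,0,0,0,0],[-0.0022,0.027,0,0,0,0],[0,0,0.02,0,0,0]]])

```text
t: 7.9
tcp_pos: [0.5174, -0.1685, 0.185]
tool_rot: [0.999, -0.047, 0.0, 0.001]
force: [0.2, 0.0, -0.3]
finger_gap: 0.601
```

>>> play_rows(steps=[[[0,0,0.03,0,0,0],[0,0,0.03,0,0,0],[0,0,0.03,0,0,0],[0,0,0.03,0,0,0],[0,0,0,0,0,0],[0,0,0,0,0,0]]])

```text
t: 8.65
tcp_pos: [0.5176, -0.1655, 0.0654]
tool_rot: [0.999, -0.045, -0.0, -0.0]
force: [-0.2, -1.1, -0.3]
finger_gap: 0.597
```

```bash
python3 d.py 0.5198 -0.1648 0.026
python3 - <<'E'
from h import *
d=snap('side','side6.png');s=snap('top','top6.png')
for n,x in (('crop8.png',d),):cv2.imwrite('pics/'+n,cv2.resize(x['img'][230:350,280:440,::-1],None,fx=5,fy=5,interpolation=2)[:600])
E
```

```text
tcp [ 0.5176 -0.1655  0.0654] yaw -5.21 z [-0.001  0.    -1.   ] F [-0.2 -1.1 -0.3] gap 0.597 t 8.65
shift tool [ 0.0021 -0.0009  0.0394]
```

View pics/crop8.png

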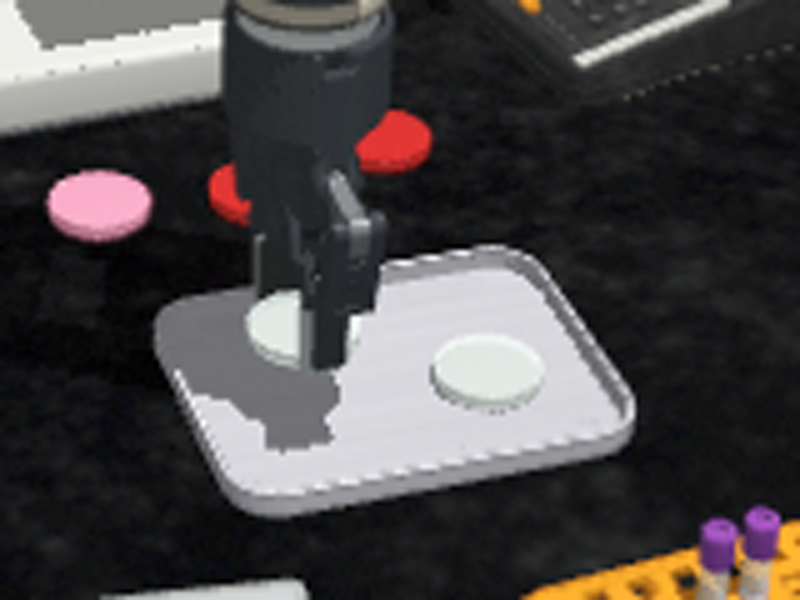

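>>> play_rows(steps=[[[0.001,0,0.015,0,0,0],[0.001,0,0.013,0,0,0],[0,0,0.006,0,0,0],[0,0,0.003,0,0,0],[0,0,0.001,0,0,0],[0,0,0,0,0,0],[0,0,0,0,0,0]]])

```text
t: 9.62
tcp_pos: [0.5203, -0.1653, 0.0276]
tool_rot: [0.999, -0.045, 0.0, 0.0]
force: [-0.4, 0.2, -0.3]
finger_gap: 0.602
```

>>> play_rows(steps=[[[0,0,0.0015,0,0,0],[0,0,0,0,0,0],[0,0,0,0,0,0]]])

```text
t: 10.0
tcp_pos: [0.5202, -0.1652, 0.0259]
tool_rot: [0.999, -0.045, 0.0, 0.0]
force: [0.0, 0.9, -0.2]
finger_gap: 0.601
```

>>> play_rows(steps=[[[0,0,0,0,0,0],[0,0,0,0,0,0],[0,0,0,0,0,0],[0,0,-0.01,0,0,0],[0,0,-0.03,0,0,0],[0,0,-0.05,0,0,0],[0,0,-0.05,0,0,0],[0,0,-0.04,0,0,0],[0,0,0,0,0,0]]], fingers=0.8)

```text
t: 11.12
tcp_pos: [0.522, -0.1662, 0.21]
tool_rot: [0.999, -0.045, 0.004, 0.002]
force: [0.1, 0.1, -0.2]
finger_gap: 0.794
```

```bash
python3 d.py 0.4878 0.2483 0.206
python3 - <<'E'
from h import *
d=snap('side','side7.png');s=snap('top','top7.png')
for n,x in (('crop9.png',d),):cv2.imwrite('pics/'+n,cv2.resize(x['img'][230:350,280:440,::-1],None,fx=5,fy=5,interpolation=2)[:600])
E
```

```text
tcp [ 0.522  -0.1662  0.21  ] yaw -5.17 z [ 0.008 -0.004 -1.   ] F [ 0.1  0.1 -0.2] gap 0.794 t 11.12
shift tool [-0.0715 -0.4097  0.0019]
```

View pics/crop9.png

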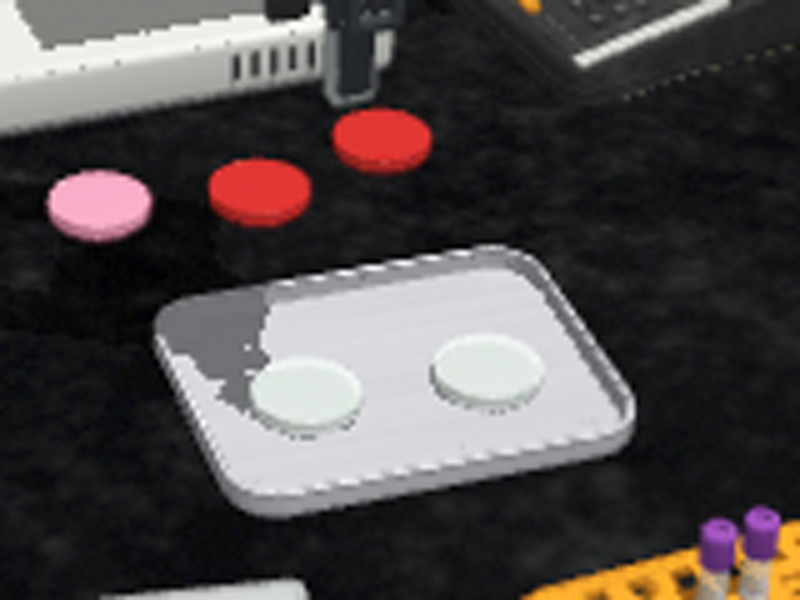

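>>> play_rows(steps=[[[-0.004,-0.024,0,0,0,0],[-0.008,-0.046,0,0,0,0],[-0.009,-0.05,0,0,0,0],[-0.009,-0.05,0,0,0,0],[-0.009,-0.05,0,0,0,0],[-0.009,-0.05,0,0,0,0],[-0.009,-0.05,0,0,0,0],[-0.008,-0.048,0,0,0,0],[-0.0065,-0.042,0,0,0,0],[0,0,0,0,0,0]]], fingers=0.42)

```text
t: 12.48
tcp_pos: [0.4843, 0.2518, 0.2039]
tool_rot: [0.999, -0.043, -0.002, 0.0]
force: [0.1, -0.1, 0.6]
finger_gap: 0.423
```

>>> play_rows(steps=[[[0,0,0,0,0,0],[0,0,0.03,0,0,0],[0,0,0.02,0,0,0],[0,0,0,0,0,0],[0,0,0,0,0,0]]])

```text
t: 13.1
tcp_pos: [0.4865, 0.2487, 0.1561]
tool_rot: [0.999, -0.046, 0.0, 0.0]
force: [1.0, 0.1, 0.5]
finger_gap: 0.427
```

```bash
python3 d.py 0.4878 0.2483 0.108
python3 - <<'E'
from h import *
d=snap('side','side8.png');s=snap('top','top8.png')
for n in ('knob','coupler'):
  print(n,[(np.round(r['point'],1).tolist(),round(r['score'],2)) for r in manip.pinpoint(n,d)],'exp',proj(d,{'knob':[.4878,.2483,.102],'coupler':[.4826,.1915,.078]}[n]).round(1))
a=cv2.resize(d['img'][120:240,200:350,::-1],None,fx=5,fy=5,interpolation=2)
cv2.imwrite('pics/crop10.png',a)
E
```

```text
tcp [0.4865 0.2487 0.1561] yaw -5.27 z [ 0. -0. -1.] F [1.  0.1 0.5] gap 0.427 t 13.1
shift tool [0.0014 0.0003 0.0481]
knob [([261.8, 201.2], 0.74), ([360.3, 378.8], 0.42)] exp [263.8 202. ]
coupler [([271.9, 220.5], 0.78), ([303.6, 203.8], 0.65)] exp [269.6 218.8]
```

View pics/crop10.png

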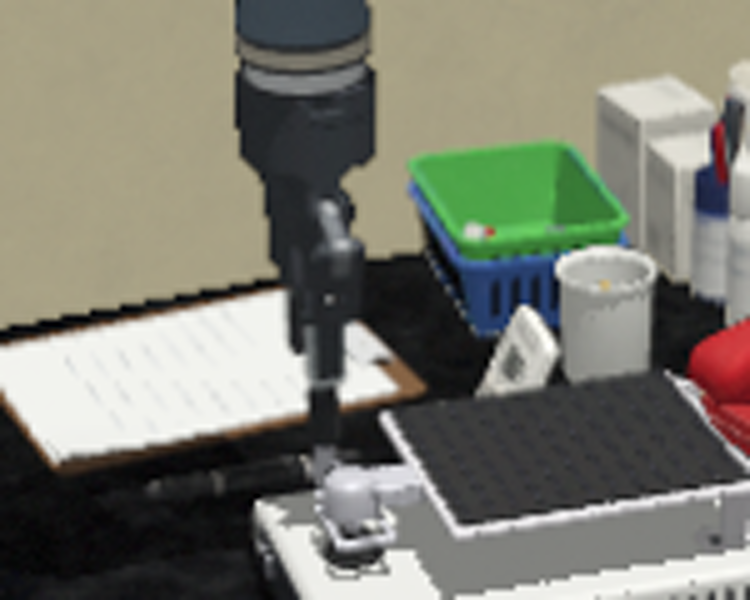

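>>> play_rows(steps=[[[0.001,0,0.015,0,0,0],[0,0,0.015,0,0,0],[0,0,0.012,0,0,0],[0,0,0.006,0,0,0],[0,0,0,0,0,0],[0,0,0,0,0,0]]])

```text
t: 14.05
tcp_pos: [0.4872, 0.2496, 0.108]
tool_rot: [0.999, -0.045, 0.0, -0.0]
force: [-0.5, 0.8, 0.7]
finger_gap: 0.426
```

```bash
python3 d.py 0.4878 0.2483 0.108
python3 - <<'E'
from h import *
d=snap('side','side9.png')
a=cv2.resize(d['img'][170:240,220:320,::-1],None,fx=7,fy=7,interpolation=2)
cv2.imwrite('pics/crop11.png',a)
E
```

```text
tcp [0.4872 0.2496 0.108 ] yaw -5.18 z [ 0.001  0.    -1.   ] F [-0.5  0.8  0.7] gap 0.426 t 14.05
shift tool [0.0007 0.0012 0.    ]
```

View pics/crop11.png

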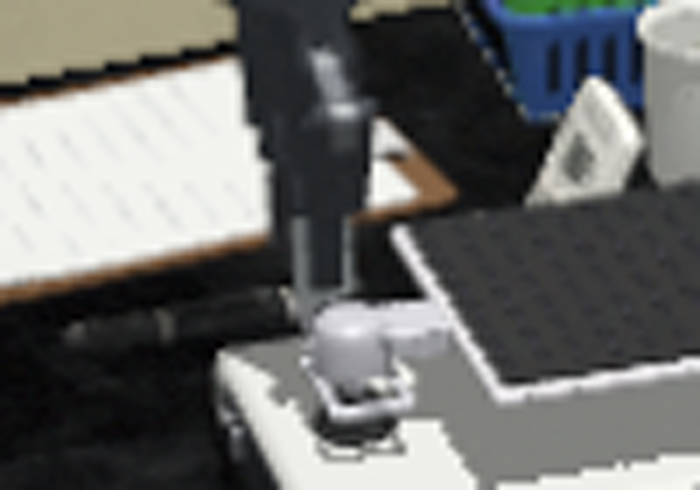

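The fingers straddle the knob, just behind the socket at about side pixel (266,209). Closing now.

>>> play_rows(steps=[[[0,0,0,0,0,0],[0,0,0,0,0,0],[0,0,0,0,0,0],[0,0,0,0,0,0],[0,0,0,0,0,0]]], fingers=0.0, squeeze=60)

```text
t: 14.72
tcp_pos: [0.4876, 0.2515, 0.1087]
tool_rot: [0.999, -0.046, 0.001, -0.002]
force: [-1.2, 7.3, 2.4]
finger_gap: 0.192
```

>>> play_rows(steps=[[[0,-0.005,0,0,0,0],[0,-0.005,0,0,0,0],[0,-0.005,0,0,0,0],[0,-0.004,0,0,0,0],[0,0,0,0,0,0],[0,0,0,0,0,0]]])

```text
t: 15.48
tcp_pos: [0.489, 0.2666, 0.1083]
tool_rot: [0.999, -0.045, 0.0, 0.002]
force: [0.8, -7.9, 5.4]
finger_gap: 0.194
```

```bash
python3 d.py 0.4878 0.2483 0.108
python3 - <<'E'
from h import *
d=snap('side','side10.png');s=snap('top')
a=cv2.resize(d['img'][170:240,220:320,::-1],None,fx=7,fy=7,interpolation=2)
cv2.imwrite('pics/crop12.png',a)
E
```

```text
tcp [0.489  0.2666 0.1083] yaw -5.11 z [ 0.    -0.003 -1.   ] F [ 0.8 -7.9  5.4] gap 0.194 t 15.47
shift tool [0.0005 0.0183 0.0004]
```

View pics/crop12.png

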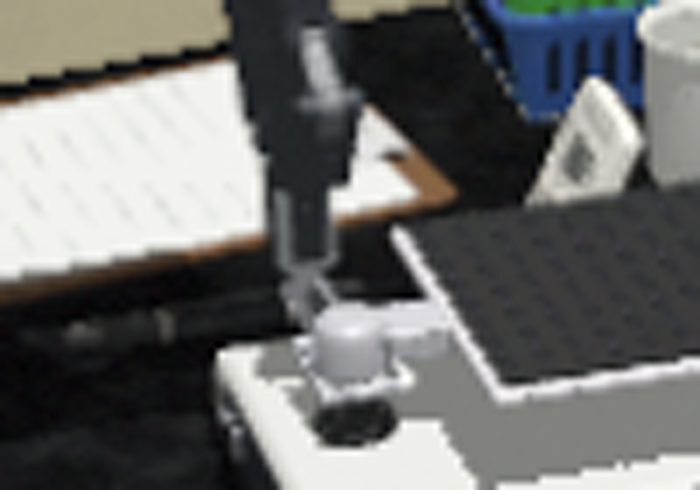

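>>> play_rows(steps=[[[0,-0.003,0,0,0,0],[0,0,0,0,0,0],[0,0,0,0,0,0],[0,0,0,0,0,0]]])

```text
t: 16.08
tcp_pos: [0.4893, 0.2692, 0.1083]
tool_rot: [0.999, -0.045, 0.0, 0.002]
force: [0.4, -9.3, 5.3]
finger_gap: 0.196
```

>>> play_rows(steps=[[[0.001,0,-0.0077,0,-2.1,0],[0.001,0,-0.0077,0,-2.1,0],[0.001,0,-0.0077,0,-2.1,0],[0,0,0,0,0,0],[0,0,0,0,0,0]]])

```text
t: 16.7
tcp_pos: [0.4934, 0.2684, 0.1303]
tool_rot: [0.998, -0.045, -0.055, -0.0]
force: [1.4, -8.5, -2.4]
finger_gap: 0.197
```

```bash
python3 d.py 0.4878 0.2483 0.108
python3 - <<'E'
from h import *
d=snap('side','side11.png');s=snap('top')
a=cv2.resize(d['img'][150:250,220:350,::-1],None,fx=6,fy=6,interpolation=2)
cv2.imwrite('pics/crop13.png',a)
E
```

```text
tcp [0.4934 0.2684 0.1303] yaw -5.14 z [-0.109  0.005 -0.994] F [ 1.4 -8.5 -2.4] gap 0.197 t 16.7
shift tool [-0.0014  0.0204  0.0227]
```

View pics/crop13.png

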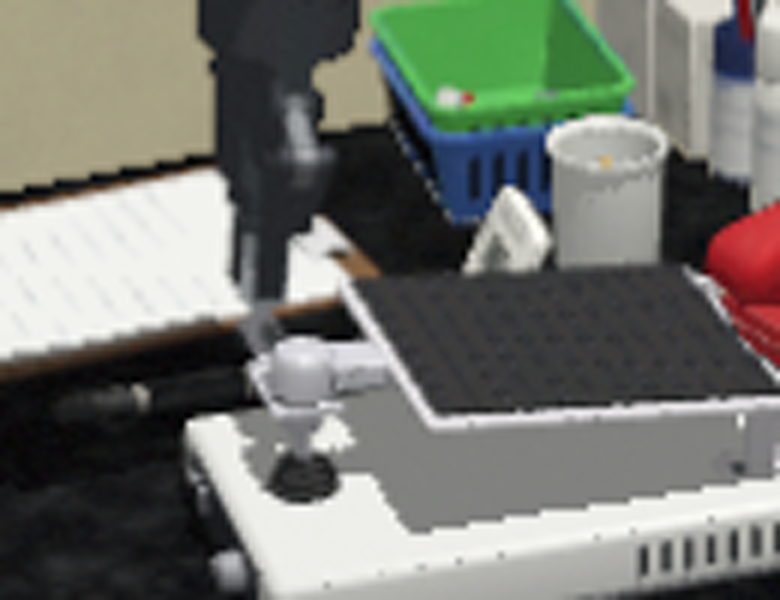

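The platform has come off the ball: the socket, now about side pixel (270,212), stands above the rod. Lifting on.

>>> play_rows(steps=[[[0.001,0,-0.0077,0,-2.1,0],[0.001,0,-0.0077,0,-2.1,0],[0.001,0,-0.0077,0,-2.1,0],[0.001,0,-0.0077,0,-2.1,0],[0.001,0,-0.0077,0,-2.1,0],[0,0,0,0,0,0],[0,0,0,0,0,0],[0,0,0,0,0,0],[0,0,0,0,0,0]]])

```text
t: 17.92
tcp_pos: [0.5061, 0.2669, 0.1668]
tool_rot: [0.988, -0.045, -0.144, -0.004]
force: [1.9, -9.6, -2.5]
finger_gap: 0.196
```

```bash
python3 d.py 0.4878 0.2483 0.108
python3 - <<'E'
from h import *
d=snap('side','side12.png')
a=cv2.resize(d['img'][130:250,220:350,::-1],None,fx=5,fy=5,interpolation=2)
cv2.imwrite('pics/crop14.png',a)
cv2.imwrite('pics/crop15.png',cv2.resize(d['img'][230:400,240:440,::-1],None,fx=3.5,fy=3.5,interpolation=2))
print('coupler',[(np.round(r['point'],1).tolist(),round(r['score'],2)) for r in manip.pinpoint('coupler',d)])
o=np.array([.58713,.18186]);th=np.radians(-5.26);ex=np.array([np.cos(th),np.sin(th)])
for dz in(0,.04,.06,.08):
    a=np.arcsin(dz/.21);x=.105-.21*np.cos(a);print(dz,proj(d,np.r_[o+ex*x,.078+dz]).round(1))
E
```

```text
tcp [0.5061 0.2669 0.1668] yaw -5.21 z [-0.285  0.02  -0.958] F [ 1.9 -9.6 -2.5] gap 0.196 t 17.93
shift tool [0.001  0.0198 0.0612]
coupler [([273.1, 202.2], 0.85)]
0 [269.6 218.8]
0.04 [270.4 205.5]
0.06 [272.  198.6]
0.08 [274.3 191.5]
```

View pics/crop14.png

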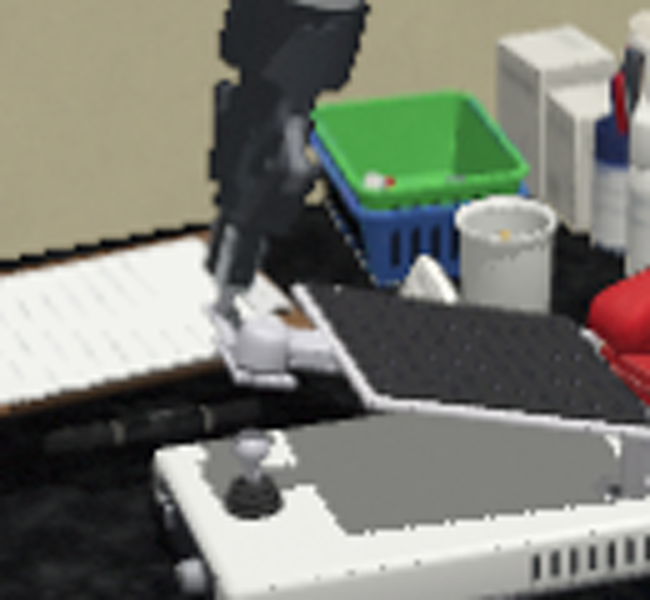

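View pics/crop15.png

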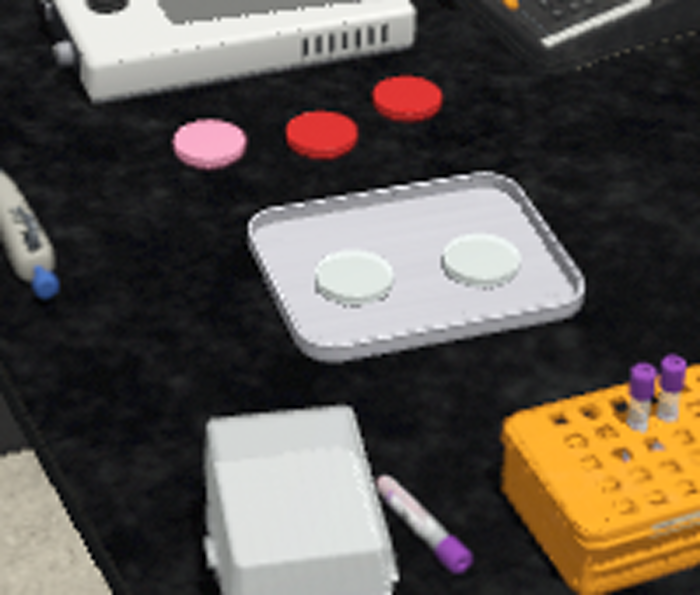

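Run:
```python
from h import *
a=manip.sense()['tcp_pos'];snap('top','topend.png');snap('top');b=manip.sense();print((b['tcp_pos']-a).round(4),b['qd'].round(3),b['force'].round(1),b['finger_gap'])
print(manip.sign_off())
```

```text
[ 0. -0.  0.] [-0.001 -0.    -0.     0.    -0.001  0.   ] [ 3.3 -9.6 -2.2] 0.1883776319028819
the job is handed in; nothing more can be done
None
```

I moved the dish to the tray, opened the latch, lifted the platform, and handed the job in while still holding it raised. `manip.sign_off()` gave no verdict.

- **Dish:** I carried it level from the mat to the empty half of the instrument tray. It now lies flat and right way up in the side picture. The second dish, the sample tube and the marker looked unmoved there. I did not check the timer's position separately.
- **Latch:** I gripped the knob and pulled it out. The TCP moved 15 to 18 mm and the pull reached about 9.3 N, close to the full-out value. The platform was still down at that point.
- **Lift:** I raised the front end along the hinge arc.
    - **Height:** The TCP rose about 59 mm, which puts the socket about 60 mm up. My own reading of the side picture, socket at about (273,199), agrees. The network's point, (273.1, 202.2), gives a slightly lower 50 to 55 mm. All of these are within 40 to 90 mm.
    - **Steadiness:** In the last check the arm was still, with joint speeds of at most 0.001 rad/s. The knob was held firmly, and about 10 N acted on the tool.

No check failed.

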